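Beaker into the photometer, sprung shutter held at half aperture

ROBOT

A 7-joint arm with a two-finger parallel gripper is mounted at the origin on a cart in front of the work surface, level with it; the furniture and walls round the work are solid. World frame = base frame: x ahead of the robot, y to its left, z up, the work surface at z = 0. Lengths are in m, angles in rad, forces in N, time in s.
With the tool pointing down it reaches from about 0.425 to 0.875 m from the base axis. Payload 9.9 kg.
Tool frame: the origin (TCP) lies where the fingers leave the gripper's body, on its centre line; the fingertips stand 73 mm ahead of it and the grasp point (between the pads) lies 54 mm ahead of it; z points along the fingers, y is the line along which they close (so a half turn about z gives the same grasp; the last joint's range is limited). The gripper opens to 85 mm and grips with 20 to 120 N. Pads are 22 mm wide; open, the fingers measure 114 mm over their backs; the gripper's body (76 mm by 85 mm) begins 54 mm behind the grasp point. The pads swing forward as they close: fully open they stand 13 mm farther back than shut.
Start: joints at [-1.305, 0.576, 0.025, 1.437, -0.015, 1.129, -0.057], TCP at [0.231, 0.634, 0.304] pointing down, gripper open.
Joint ranges: [-2.76, 2.76], [-0.34, 2.15], [-1.52, 1.57], [0.19, 2.46], [-1.09, 4.23], [0.17, 1.99], [-2.82, 2.82]. Speed limits (rad/s): [2.22, 2.22, 3.01, 3.01, 3.14, 3.14, 3.14].

INTERFACE

Orientations are given as [roll, pitch, yaw] about the fixed x, y, z axes, in that order (R = Rz(yaw) Ry(pitch) Rx(roll)).
In Python, from cell import telemetry, vision, arm, models gives the robot as it stands. The module is installed in compiled form; this text tells all that it offers.
- The arm moves only by the shell command python3 -m pendant 'ROWS' [OPENING] [FORCE]. ROWS is JSON, a list of rows, each a list of 2 entries, a list of its own where there are three numbers: the shift along the tool's x, y, z in units of 0.15 m (1.0 is 0.15 m), then the turn, a rotation vector about the tool's x, y, z in units of pi/4 rad (1.0 is pi/4 rad). A call has 1 to 20 rows; each row shifts and turns the commanded pose from where the row before left it, along the tool's axes as they then stand; what a row does not reach is not made up. A row lasts 1/12 s, in which the tool goes at most 41.7 mm and 7.16 degrees, less where a joint would pass 70% of its speed; a pose out of reach is approached as far as the arm can. A call with a number of a shift or a turn outside -1 to 1 is refused whole. A call with a gripper value outside its range is refused whole. OPENING is the opening in per cent of the stroke, from 0 (shut) to 100 (fully open), set as the call begins (- or left out, the last holds). The fingers move at their own pace and stop on an object; FORCE is the grip in N (left out, the last holds). Time passes only in rows, so rows that do not move let the fingers close. It gives the time, the measured TCP pose, the force, the opening and the grip force at its end, in the units of the state.
- telemetry.observe(): the state, without advancing time (a new reading comes with each control period).
- vision.capture(name): name is "side" or "top" or "wrist"; returns (picture, depth): 400x640x3 uint8, red, green, blue; 400x640 float32, m along the optical axis (not along the pixel's ray), 0 where there is no reading.
- vision.camera_params(name): a dict with "fx", "fy", "cx", "cy" (pixels), "rvec" (rotation vector, rad) and "tvec" (3), from world to camera coordinates, as OpenCV has them. Camera axes: x right, y down, z forward; pixel columns grow to the right and rows downward; lengths in m; the calibration is good to about 2 mm. A picture is of the moment at which its call begins: read the wrist's pose just before it. camera_params takes no time and is no camera call; for the wrist camera it gives the pose at the moment of the call.
- arm.sign_off(): hands the job in; it is judged then, once.
Trained networks look in the newest picture that a camera, given by its name, has taken for a name from the list of things; names that differ only in an ending like _2 or _b are one class to them, and where a whole thing is asked for, a point or a joint stands for the part that bears it (a point fixed in the world has none). Each returns a list of dicts, best first, with "confidence" (0 to 1); they miss things now and then, are a little off and sometimes report something else, mostly with a low value. They report only what shows in the picture. A call takes as long as a camera call. They do not tell look-alikes from the thing itself.
- models.find_in(camera, target): "rect" ([centre column, centre row, width, height] in pixels, round what is visible of it).
- models.mark_of(camera, target): "pixel" ([column, row] in pixels: a listed point, or the origin of a listed thing).
The state is a dict: "clock": time; "joints": joint angles; "joint_velocities": joint speeds; "effort": joint torques, N m; "tool_pos": TCP position; "ee_rot": TCP orientation; "force": force on the tool from outside, world axes, zero at the start; "moment": the same for the moment, N m; "opening": opening from 0.0 (shut) to 1.0 (fully open); "grip_force": force on a finger pad.
Only numpy, scipy, OpenCV 4.12 (cv2) and the standard library are available. Lean on these libraries where they do the work, as an engineer would, in place of code of your own. Each camera call takes 0.05 s, during which the arm holds its last target. There are 200 camera calls.

TASK

Set the 100 ml beaker of soil extract upright on the middle of the round stage of the bench photometer and let go of it. Then draw the sprung shutter by its knob to half of its travel, never much past that since more light overloads the detector, and finish while holding it there: it springs shut if released. Do not drop or tip the beaker, keep the shutter shut until the beaker is in place, and leave the small beaker and the dropper bottle where they stand.

Things in the scene. Friction and masses are not known exactly. Their poses are not given: they have to be found in the camera images.
- sample_beaker: low-form glass beaker with pale brown soil extract (part of it, nothing spills), 68 mm high, wall 51 mm across, rim 58 mm, 70 to 115 g; origin at the centre of its underside, z up. Stands on the bench ahead of the robot or to its right, in a row with the small beaker and the dropper bottle in any order, 40 mm or more from them; grasp round the wall from above.
- small_beaker: empty glass beaker, 58 mm high, 48 mm across; a bystander; origin at the centre of its underside
- dropper_bottle: small brown bottle with a dark cap, 78 mm high, 34 mm across; a bystander; origin at the centre of its underside
- photometer: fixed bench photometer; origin on the bench under the stage's middle; y along the rail to the finned lamp, x away from the robot, within 0.3 rad of the world's axes. In its frame, mm: shutter housing x -68..32, y 68..92, top 124; lamp y 92..172, top 116; detector head with display y -124..-64, top 110. Along y 64 mm are free either side of the stage's middle; before and behind it nothing stands.
- stage_top (a point): centre of the top face of the photometer's stage, a bare flat disc 84 mm across, 50 mm above the bench; axes as the photometer's. There the beaker stands.
- shutter_knob (a point): middle of the upright black knurled knob of the shutter, 18 mm across, 32 mm high, standing over the slotted top of the shutter housing (knob's underside 4 mm, its top 36 mm above the housing); 144 mm above the bench. Moves with the shutter; free all round and above, to be pinched or pushed. Axes as the photometer's.
- shutter (a joint): travel of the shutter in m: 0 shut (the spring holds it there), 0.036 fully open, growing as the knob is drawn along the photometer's -x axis, to the robot's side; half is 0.018. Index lines beside the slot mark the knob's centre at shut, half and open; the half line runs on down the housing's side. The spring pulls it shut with 3 N when shut, 7.5 N at half, 12 N when open.
Mind the look-alikes: they are no part of the job. Leave any orange look-alike of the sample_beaker alone.

How it is judged:
By the outcome, as a careful person would: the job done as asked, in the order asked, and still so for the second after the job is handed in, while the arm keeps its last pose, push and grip.
It also fails if it takes over 45 s, if anything falls off the work surface, if the arm or the gripper's body presses on something with over 40 N, if the wrist force passes 120 N, or if a joint passes its speed limit or range.

## Working session

There is one attempt and no reset: what is moved stays moved. The work goes in short steps, Python scripts to look and compute and a shell command to move; the robot and the scene stay as the last step left them, time stands still between calls to the robot, and variables do not carry over. Pictures are saved under pics/ and viewed, at most 10 in all, crops included, and the job is handed in when it is done.

```bash
mkdir -p pics
cat > h.py <<'E'
import numpy as np, cv2
from cell import telemetry, vision, arm, models
from scipy.spatial.transform import Rotation as R
def cam(n):
    p=vision.camera_params(n); return p,cv2.Rodrigues(np.array(p['rvec'],float))[0],np.array(p['tvec'],float).ravel()
def ray(n,px,P=None):
    p,r,t=P or cam(n); d=r.T@np.array([(px[0]-p['cx'])/p['fx'],(px[1]-p['cy'])/p['fy'],1.]); return -r.T@t,d
def atz(n,px,z,P=None):
    o,d=ray(n,px,P); return o+d*(z-o[2])/d[2]
def atdepth(n,px,dep,P=None):
    o,d=ray(n,px,P); return o+d*dep
def proj(n,X,P=None):
    p,r,t=P or cam(n); c=r@np.asarray(X,float)+t; return np.array([p['fx']*c[0]/c[2]+p['cx'],p['fy']*c[1]/c[2]+p['cy']])
def save(f,im): cv2.imwrite('pics/'+f,im[:,:,::-1])
E
python3 - <<'E'
from h import *
np.set_printoptions(precision=4,suppress=True)
s=telemetry.observe(); print(s['clock'],s['tool_pos'],s['ee_rot'],s['opening'],s['force'])
ims=[]
for n in('top','side'):
    im,d=vision.capture(n); np.save(n+'.npy',d); np.save(n+'_im.npy',im); save(n+'.png',im)
    P=cam(n); print(n,'cam at',-P[1].T@P[2])
    for t in('sample_beaker','small_beaker','dropper_bottle','stage_top','shutter_knob'):
        f=models.mark_of(n,t); z={'stage_top':.05,'shutter_knob':.144}.get(t,0)
        for q in f: print(n,t,np.round(q['pixel'],1),round(q['confidence'],2),atz(n,q['pixel'],z,P))
        if 'beaker' in t: print([ (np.round(q['rect']),round(q['confidence'],2)) for q in models.find_in(n,t)])
E
```

```text
0.0 [0.2312 0.6338 0.303 ] [-3.1399  0.0001  2.7918] 0.9981318360770531 [ 0.3851  0.0866 -0.2045]
top cam at [ 0.2442 -0.0111  1.3227]
top sample_beaker [399.8 213.7] 0.83 [ 0.5093 -0.2526  0.    ]
top sample_beaker [429.7 228.1] 0.76 [ 0.4668 -0.3429  0.    ]
[(array([436., 228.,  22.,  22.]), 0.83), (array([403., 214.,  20.,  21.]), 0.81)]
top small_beaker [378.  238.1] 0.62 [ 0.4324 -0.1853  0.    ]
[(array([383., 235.,  18.,  16.]), 0.64)]
top dropper_bottle [334.2 234.1] 0.66 [ 0.4414 -0.0524  0.    ]
top stage_top [259.8 189. ] 0.59 [0.5645 0.1738 0.05  ]
top shutter_knob [224.3 185.7] 0.62 [0.5479 0.2591 0.144 ]
side cam at [ 0.4999 -0.9082  0.8433]
side sample_beaker [295.2 353.4] 0.88 [ 0.461  -0.3572  0.    ]
side sample_beaker [317.5 318.6] 0.61 [ 0.5077 -0.273   0.    ]
[(array([294., 343.,  31.,  40.]), 0.96), (array([319., 306.,  27.,  37.]), 0.94)]
side small_beaker [286.7 290. ] 0.93 [ 0.4387 -0.1915  0.    ]
side small_beaker [337.2 178.3] 0.73 [0.5769 0.2368 0.    ]
[(array([285., 279.,  20.,  31.]), 0.93)]
side dropper_bottle [288.3 291.8] 0.5 [ 0.4425 -0.1969  0.    ]
side stage_top [337.2 177.9] 0.7 [0.5724 0.1708 0.05  ]
side shutter_knob [329.2 133.3] 0.53 [0.5522 0.2574 0.144 ]
```

View pics/top.png

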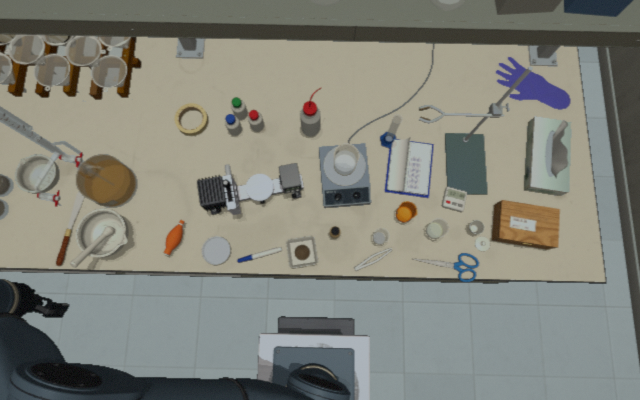

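View pics/side.png

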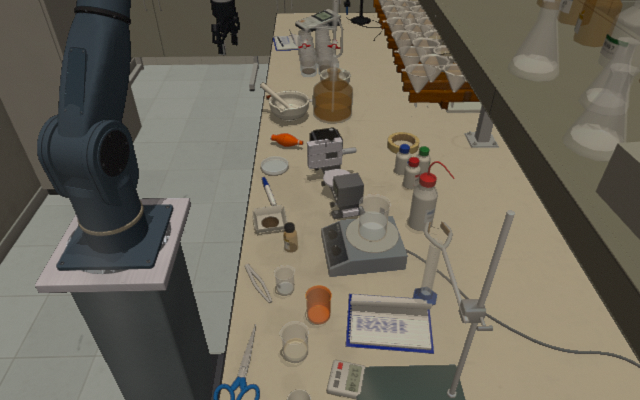

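Candidates for the sample beaker: A at top (405,213) / side (318,305), which is orange and so the look-alike; B at top (435,229) / side (294,343), clear with pale contents, which fits. The thing at top (380,237) / side (285,280) is the small beaker. I'll confirm B in one enlarged crop.

Run:
```python
from h import *
np.set_printoptions(precision=4,suppress=True)
a=np.load('top_im.npy')[185:260,360:490]; b=np.load('side_im.npy')[255:400,260:350]
a=cv2.resize(a,(520,300),interpolation=3); b=cv2.resize(b,(270,435),interpolation=3)
c=np.zeros((435,790,3),np.uint8); c[:300,:520]=a; c[:,520:]=b; save('crop.png',c)
# photometer top-view heights via depth
for n in('top',):
    d=np.load(n+'.npy');P=cam(n)
    for px in [(260,188),(225,187),(290,178),(435,229),(435,220),(405,213),(345,160),(475,229),(225,165),(225,205)]:
        print(px,atdepth(n,px,d[px[1],px[0]],P))
```

```text
(260, 188) [0.5676 0.1734 0.0501]
(225, 187) [0.5467 0.2591 0.1343]
(290, 178) [0.5838 0.0803 0.1108]
(435, 229) [ 0.4619 -0.3549  0.0154]
(435, 220) [ 0.4833 -0.3473  0.0479]
(405, 213) [ 0.5087 -0.2655  0.016 ]
(345, 160) [ 0.6428 -0.0769  0.1073]
(475, 229) [ 0.4672 -0.4802  0.0012]
(225, 165) [0.6251 0.2744 0.0882]
(225, 205) [0.5056 0.2663 0.0856]
```

View pics/crop.png

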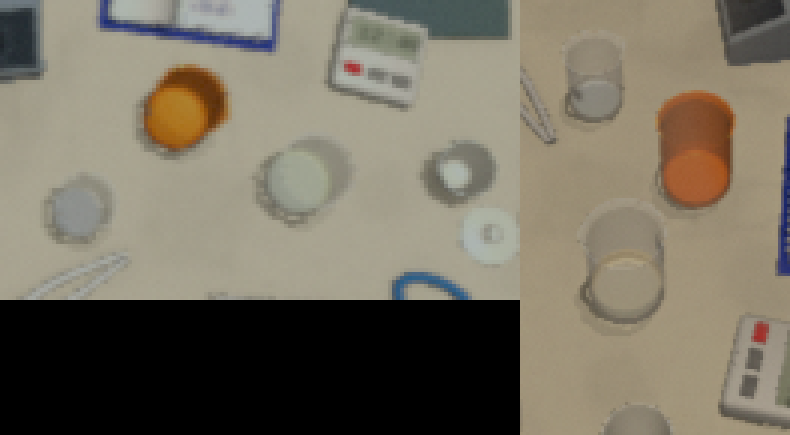

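B, at crop (298,180) in the top view and (624,262) in the side view, is clear with a pale brown liquid, so it is the sample beaker. The orange one is the look-alike. First I turn so the fingers close along the photometer's x axis, then go over the photometer for a wrist look.

```bash
python3 -m pendant '[[[0,0,0],[0,0,0.148]],[[0,0,0],[0,0,0.148]],[[0,0,0],[0,0,0.148]],[[0,0,0],[0,0,0.148]],[[0,0,0],[0,0,0.148]],[[0,0,0],[0,0,0.148]],[[0,0,0],[0,0,0.148]],[[0,0,0],[0,0,0.148]],[[0,0,0],[0,0,0.148]]]' 100 30
python3 -m pendant '[[[-0.224,0.091,-0.029],[0,0,0]],[[-0.224,0.091,-0.029],[0,0,0]],[[-0.224,0.091,-0.029],[0,0,0]],[[-0.224,0.091,-0.029],[0,0,0]],[[-0.224,0.091,-0.029],[0,0,0]],[[-0.224,0.091,-0.029],[0,0,0]],[[-0.224,0.091,-0.029],[0,0,0]],[[-0.224,0.091,-0.029],[0,0,0]],[[-0.224,0.091,-0.029],[0,0,0]],[[-0.224,0.091,-0.029],[0,0,0]],[[-0.224,0.091,-0.029],[0,0,0]],[[-0.224,0.091,-0.029],[0,0,0]],[[-0.224,0.091,-0.029],[0,0,0]],[[-0.224,0.091,-0.029],[0,0,0]],[[0,0,0],[0,0,0]],[[0,0,0],[0,0,0]]]'
python3 - <<'E'
from h import *
np.set_printoptions(precision=4,suppress=True)
s=telemetry.observe(); print(s['clock'],s['joints'],s['tool_pos'],s['ee_rot'])
P=cam('wrist'); print('cam',-P[1].T@P[2],'axis',P[1][2])
im,d=vision.capture('wrist'); np.save('w1.npy',d); save('w1.png',im); np.savez('w1P.npz',r=P[1],t=P[2],k=[P[0][k] for k in('fx','fy','cx','cy')])
for t,z in(('stage_top',.05),('shutter_knob',.144),('photometer',0)):
    for q in models.mark_of('wrist',t): print(t,q,atz('wrist',q['pixel'],z,P))
E
```

```text
clock: 1.55
tool_pos: [0.2313, 0.6342, 0.304]
ee_rot: [3.142, -0.0, 1.74]
force: [0.0, 0.0, 0.2]
opening: 1.001
grip_force: 0.0
clock: 2.88
tool_pos: [0.5025, 0.2018, 0.3653]
ee_rot: [3.14, 0.0, 1.741]
force: [-0.2, 0.4, -0.2]
opening: 1.002
grip_force: 0.0
2.8833 [-0.761   0.3452  0.414   1.7061 -0.1512  1.1208 -0.1328] [0.5025 0.2018 0.3653] [3.1404 0.0002 1.7409]
cam [0.4892 0.2819 0.4348] axis [ 0.0551 -0.3136 -0.948 ]
stage_top {'pixel': [366.4, 200.3], 'confidence': 0.79} [0.5733 0.171  0.05  ]
shutter_knob {'pixel': [381.8, 150.5], 'confidence': 0.78} [0.5563 0.2499 0.144 ]
photometer {'pixel': [262.0, 305.8], 'confidence': 0.74} [ 0.4484 -0.0607  0.    ]
photometer {'pixel': [361.9, 186.4], 'confidence': 0.69} [0.5727 0.1769 0.    ]
```

View pics/w1.png

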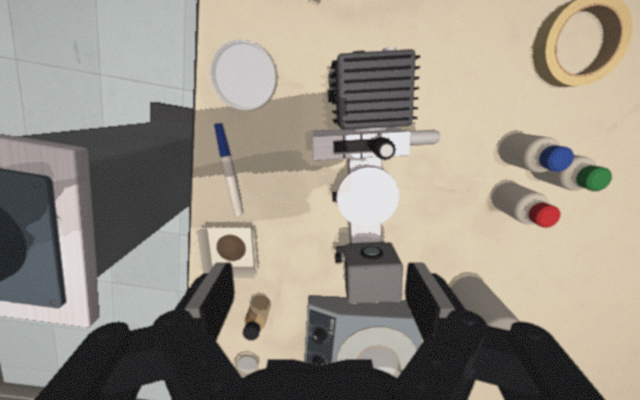

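The view shows the stage disc at about (367,196), the knob at (383,149), the housing at (313-410,132-158), the lamp above it and the detector below it. I'll fit them from depth.

Run:
```python
from h import *
np.set_printoptions(precision=4,suppress=True)
z=np.load('w1P.npz'); fx,fy,cx,cy=z['k']; d=np.load('w1.npy')
v,u=np.mgrid[:400,:640]; c=np.stack([(u-cx)/fx*d,(v-cy)/fy*d,d],-1); X=(c-z['t'])@z['r']
near=(np.hypot(X[...,0]-.572,X[...,1]-.172)<.2)&(d>0)
m=near&(abs(X[...,2]-.05)<.006)&(np.hypot(X[...,0]-.572,X[...,1]-.172)<.06)
p=X[m][:,:2].astype(np.float32); print('stage',m.sum(),X[m][:,2].mean(),cv2.minEnclosingCircle(p),p.mean(0),p.min(0),p.max(0))
m=near&(abs(X[...,2]-.124)<.005)&(abs(X[...,1]-.25)<.05)&(abs(X[...,0]-.55)<.085)
p=X[m][:,:2].astype(np.float32); print('housing',m.sum(),X[m][:,2].mean(),cv2.minAreaRect(p))
m=near&(abs(X[...,2]-.160)<.005)&(np.hypot(X[...,0]-.556,X[...,1]-.25)<.06)
p=X[m][:,:2].astype(np.float32); print('knobtop',m.sum(),X[m][:,2].mean() if m.sum() else 0,p.mean(0),cv2.minEnclosingCircle(p))
m=near&(abs(X[...,2]-.116)<.006)&(X[...,1]>.265)
p=X[m][:,:2].astype(np.float32); print('lamp',m.sum(),cv2.minAreaRect(p))
m=near&(abs(X[...,2]-.110)<.005)&(X[...,1]<.13)
p=X[m][:,:2].astype(np.float32); print('det',m.sum(),cv2.minAreaRect(p))
```

```text
stage 2915 0.049472933226316726 ((0.5744425058364868, 0.1749754101037979), 0.042120832949876785) [0.5739 0.1762] [0.5328 0.133 ] [0.6158 0.2165]
housing 1402 0.12336882600292012 ((0.5391638278961182, 0.24811208248138428), (0.09989707916975021, 0.025517523288726807), 12.553322792053223)
knobtop 325 0.1592820504375712 [0.5558 0.2529] ((0.5566391348838806, 0.25278523564338684), 0.00997871719300747)
lamp 2584 ((0.5458716154098511, 0.29947593808174133), (0.07332983613014221, 0.07841134071350098), 12.002334594726562)
det 2126 ((0.5957443118095398, 0.08174511790275574), (0.07008581608533859, 0.05619101971387863), 13.062276840209961)
```

```bash
python3 -m pendant '[[[0,0,0],[0,0,-0.062]],[[-0.234,-0.072,0.031],[0,0,0]],[[-0.234,-0.072,0.031],[0,0,0]],[[-0.234,-0.072,0.031],[0,0,0]],[[-0.234,-0.072,0.031],[0,0,0]],[[-0.234,-0.072,0.031],[0,0,0]],[[-0.234,-0.072,0.031],[0,0,0]],[[-0.234,-0.072,0.031],[0,0,0]],[[-0.234,-0.072,0.031],[0,0,0]],[[-0.234,-0.072,0.031],[0,0,0]],[[-0.234,-0.072,0.031],[0,0,0]],[[-0.234,-0.072,0.031],[0,0,0]],[[-0.234,-0.072,0.031],[0,0,0]],[[-0.234,-0.072,0.031],[0,0,0]],[[-0.234,-0.072,0.031],[0,0,0]],[[0,0,0],[0,0,0]],[[0,0,0],[0,0,0]]]'
python3 - <<'E'
from h import *
np.set_printoptions(precision=4,suppress=True)
s=telemetry.observe(); print(s['clock'],s['joints'],s['tool_pos'],s['ee_rot'])
P=cam('wrist')
im,d=vision.capture('wrist'); np.save('w2.npy',d); save('w2.png',im); np.savez('w2P.npz',r=P[1],t=P[2],k=[P[0][k] for k in('fx','fy','cx','cy')])
for t in('sample_beaker','small_beaker'):
    for q in models.mark_of('wrist',t): print(t,q,atz('wrist',q['pixel'],0,P))
print(models.find_in('wrist','sample_beaker'))
for c in [(.465,-.35)]:
  for z in (0,.068): print(proj('wrist',[*c,z],P))
E
```

```text
clock: 4.5
tool_pos: [0.4625, -0.3096, 0.2991]
ee_rot: [-3.14, -0.0, 1.792]
force: [-0.3, -0.3, -1.1]
opening: 1.0
grip_force: 0.0
4.5 [ 0.1715  0.4442  0.4979  1.7733 -0.2474  0.9873  0.9874] [ 0.4625 -0.3096  0.2991] [-3.1405 -0.      1.7919]
sample_beaker {'pixel': [311.3, 205.0], 'confidence': 0.96} [ 0.4623 -0.3543  0.    ]
sample_beaker {'pixel': [365.7, 144.6], 'confidence': 0.86} [ 0.5104 -0.264   0.    ]
small_beaker {'pixel': [320.3, 61.8], 'confidence': 0.88} [ 0.4363 -0.1868  0.    ]
[{'rect': [309.2, 217.1, 47.6, 60.6], 'confidence': 0.61}, {'rect': [374.4, 153.2, 64.1, 55.5], 'confidence': 0.58}]
[314.0713 202.3698]
[312.9724 222.0294]
```

View pics/w2.png

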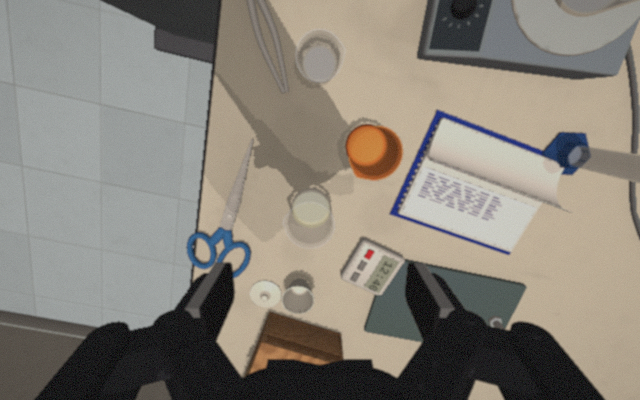

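The clear beaker stands at about (311,215), with its base mark at (311,205). Its base comes out at (0.462,-0.354) on the bench, and the top and side views agree. Its neighbours clear the fingers. Descending now.

```bash
python3 -m pendant '[[[-0.144,-0.034,0.12],[0,0,0]],[[-0.144,-0.034,0.12],[0,0,0]],[[0,0,0],[0,0,0]],[[0,0,0.19],[0,0,0]],[[0,0,0.19],[0,0,0]],[[0,0,0.19],[0,0,0]],[[0,0,0.19],[0,0,0]],[[0,0,0.19],[0,0,0]],[[0,0,0.068],[0,0,0]],[[0,0,0.068],[0,0,0]],[[0,0,0.068],[0,0,0]],[[0,0,0],[0,0,0]],[[0,0,0],[0,0,0]]]' 100
python3 -m pendant '[[[0,0,0],[0,0,0]],[[0,0,0],[0,0,0]],[[0,0,0],[0,0,0]],[[0,0,0],[0,0,0]],[[0,0,0],[0,0,0]],[[0,0,0],[0,0,0]],[[0,0,0],[0,0,0]],[[0,0,0],[0,0,0]],[[0,0,0],[0,0,0]],[[0,0,0],[0,0,0]],[[0,0,0],[0,0,0]],[[0,0,0],[0,0,0]]]' 0 25
```

```text
clock: 5.78
tool_pos: [0.4629, -0.353, 0.0912]
ee_rot: [3.141, 0.0, 1.795]
force: [0.1, -0.7, -0.3]
opening: 0.997
grip_force: 0.0
clock: 6.78
tool_pos: [0.4626, -0.3533, 0.0916]
ee_rot: [3.141, 0.001, 1.794]
force: [-1.1, 1.4, 6.2]
opening: 0.601
grip_force: 23.3
```

```bash
python3 -m pendant '[[[0,0,-0.03],[0,0,0]],[[0,0,-0.07],[0,0,0]],[[0,0,-0.15],[0,0,0]],[[0,0,-0.15],[0,0,0]],[[0,0,-0.15],[0,0,0]],[[0,0,-0.15],[0,0,0]],[[0,0,-0.15],[0,0,0]],[[0,0,-0.15],[0,0,0]],[[0,0,-0.15],[0,0,0]],[[0,0,-0.15],[0,0,0]],[[0,0,-0.1],[0,0,0]],[[0,0,0],[0,0,0]]]'
python3 -m pendant '[[[0.08,0.037,0],[0,0,0]],[[0.08,0.037,0],[0,0,0]],[[0.184,0.085,0],[0,0,0]],[[0.184,0.085,0],[0,0,0]],[[0.184,0.085,0],[0,0,0]],[[0.184,0.085,0],[0,0,0]],[[0.184,0.085,0],[0,0,0]],[[0.184,0.085,0],[0,0,0]],[[0.184,0.085,0],[0,0,0]],[[0.184,0.085,0],[0,0,0]],[[0.184,0.085,0],[0,0,0]],[[0.184,0.085,0],[0,0,0]],[[0.184,0.085,0],[0,0,0]],[[0.184,0.085,0],[0,0,0]],[[0.184,0.085,0],[0,0,0]],[[0.184,0.085,0],[0,0,0]],[[0.184,0.085,0],[0,0,0]],[[0.184,0.085,0],[0,0,0]],[[0.08,0.037,0],[0,0,0]],[[0.08,0.037,0],[0,0,0]]]'
python3 -m pendant '[[[0,0,0],[0,0,0]],[[0,0,0],[0,0,0]]]'
python3 - <<'E'
from h import *
np.set_printoptions(precision=4,suppress=True)
s=telemetry.observe(); print(s['tool_pos'],s['ee_rot'],s['joints'])
P=cam('wrist');im,d=vision.capture('wrist'); save('w3.png',im)
print(proj('wrist',[.5744,.175,.05],P))
for q in models.mark_of('wrist','stage_top'): print(q,atz('wrist',q['pixel'],.05,P))
for q in models.mark_of('wrist','sample_beaker'): print(q,atz('wrist',q['pixel'],s['tool_pos'][2]-.0916,P))
E
```

```text
clock: 7.78
tool_pos: [0.4629, -0.3539, 0.3048]
ee_rot: [3.138, 0.004, 1.794]
force: [0.1, -0.7, -1.6]
opening: 0.605
grip_force: 24.7
clock: 9.45
tool_pos: [0.5733, 0.1776, 0.2994]
ee_rot: [-3.139, -0.0, 1.798]
force: [0.2, -0.8, -0.6]
opening: 0.604
grip_force: 24.7
clock: 9.62
tool_pos: [0.5739, 0.1744, 0.3001]
ee_rot: [-3.14, 0.001, 1.795]
force: [-0.7, -1.1, -1.4]
opening: 0.6
grip_force: 24.7
[0.5739 0.1744 0.3001] [-3.1403  0.0008  1.7947] [-0.6645  0.5035  0.4603  1.6607 -0.2506  1.0378  0.0987]
[319.5039 181.1345]
{'pixel': [317.9, 181.3], 'confidence': 0.87} [0.5727 0.1744 0.05  ]
{'pixel': [314.2, 249.0], 'confidence': 0.89} [0.5717 0.1727 0.2085]
```

View pics/w3.png

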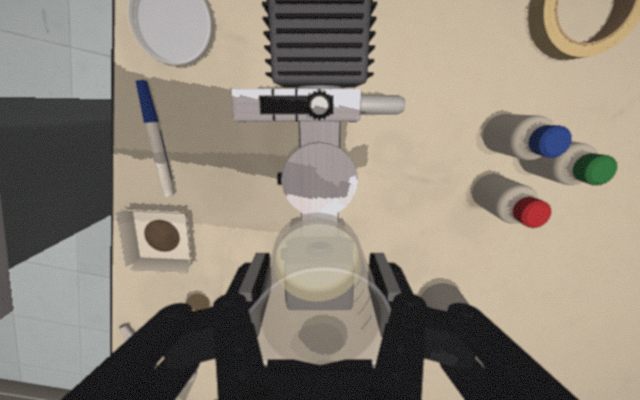

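The beaker at (318,255) is upright between the fingers. The stage is at (319,180) and the shutter is shut (knob at (320,104)). Lowering now.

```bash
python3 -m pendant '[[[0,0,0.08],[0,0,0]],[[0,0,0.16],[0,0,0]],[[0,0,0.16],[0,0,0]],[[0,0,0.16],[0,0,0]],[[0,0,0.16],[0,0,0]],[[0,0,0.16],[0,0,0]],[[0,0,0.08],[0,0,0]],[[0,0,0.04],[0,0,0]],[[0,0,0.02],[0,0,0]],[[0,0,0],[0,0,0]],[[0,0,0],[0,0,0]]]'
```

```text
clock: 10.68
tool_pos: [0.5751, 0.1745, 0.1487]
ee_rot: [3.14, -0.0, 1.794]
force: [-0.1, 1.0, -0.6]
opening: 0.604
grip_force: 24.7
```

```bash
python3 -m pendant '[[[0,0,0.008],[0,0,0]],[[0,0,0.008],[0,0,0]],[[0,0,0],[0,0,0]],[[0,0,0],[0,0,0]]]'
```

```text
clock: 11.02
tool_pos: [0.5745, 0.1747, 0.1455]
ee_rot: [3.141, -0.0, 1.795]
force: [-0.2, -0.0, -0.5]
opening: 0.599
grip_force: 24.7
```

```bash
python3 -m pendant '[[[0,0,0.008],[0,0,0]],[[0,0,0.008],[0,0,0]],[[0,0,0],[0,0,0]]]'; python3 -m pendant '[[[0,0,0.006],[0,0,0]],[[0,0,0],[0,0,0]],[[0,0,0],[0,0,0]]]'
```

```text
clock: 11.27
tool_pos: [0.5744, 0.1746, 0.1425]
ee_rot: [-3.141, 0.0, 1.794]
force: [0.1, 1.0, -0.6]
opening: 0.602
grip_force: 24.7
clock: 11.52
tool_pos: [0.5745, 0.1746, 0.1419]
ee_rot: [-3.142, 0.0, 1.794]
force: [-0.3, -0.5, -0.6]
opening: 0.604
grip_force: 24.7
```

```bash
python3 -m pendant '[[[0,0,0.006],[0,0,0]],[[0,0,0],[0,0,0]],[[0,0,0],[0,0,0]]]'; python3 -m pendant '[[[0,0,0.004],[0,0,0]],[[0,0,0],[0,0,0]],[[0,0,0],[0,0,0]]]'
```

```text
clock: 11.77
tool_pos: [0.5745, 0.1746, 0.1416]
ee_rot: [3.141, -0.0, 1.794]
force: [-2.5, -0.5, 6.9]
opening: 0.601
grip_force: 24.5
clock: 12.02
tool_pos: [0.5745, 0.1745, 0.1416]
ee_rot: [3.141, -0.001, 1.794]
force: [-4.8, -0.6, 12.3]
opening: 0.601
grip_force: 24.5
```

Contact made. I'll ease off, release and rise.

```bash
python3 -m pendant '[[[0,0,-0.006],[0,0,0]],[[0,0,0],[0,0,0]]]'
python3 -m pendant '[[[0,0,0],[0,0,0]],[[0,0,0],[0,0,0]],[[0,0,0],[0,0,0]],[[0,0,0],[0,0,0]],[[0,0,0],[0,0,0]],[[0,0,0],[0,0,0]],[[0,0,0],[0,0,0]]]' 100
python3 -m pendant '[[[0,0,-0.05],[0,0,0]],[[0,0,-0.1],[0,0,0]],[[0,0,-0.2],[0,0,0]],[[0,0,-0.2],[0,0,0]],[[0,0,-0.2],[0,0,0]],[[0,0,-0.1],[0,0,0]],[[0,0,0],[0,0,0]],[[0,0,0],[0,0,0]]]'
python3 - <<'E'
from h import *
np.set_printoptions(precision=4,suppress=True)
P=cam('wrist');im,d=vision.capture('wrist'); save('w4.png',im)
for t,z in(('sample_beaker',.05),('shutter_knob',.144)):
  for q in models.mark_of('wrist',t): print(t,q,atz('wrist',q['pixel'],z,P))
p,r,t=P; v,u=np.mgrid[:400,:640]; c=np.stack([(u-p['cx'])/p['fx']*d,(v-p['cy'])/p['fy']*d,d],-1); X=(c-t)@r
m=(d>0)&(abs(X[...,2]-.160)<.005)&(np.hypot(X[...,0]-.557,X[...,1]-.253)<.045)
q=X[m][:,:2].astype(np.float32); print('knobtop',m.sum(),q.mean(0),cv2.minEnclosingCircle(q))
E
```

```text
clock: 12.18
tool_pos: [0.5746, 0.1746, 0.1416]
ee_rot: [3.141, -0.0, 1.794]
force: [-1.5, 1.1, 6.7]
opening: 0.6
grip_force: 24.2
clock: 12.77
tool_pos: [0.5745, 0.1746, 0.1412]
ee_rot: [-3.142, 0.0, 1.794]
force: [-0.3, 0.0, -1.3]
opening: 0.997
grip_force: 0.0
clock: 13.43
tool_pos: [0.5747, 0.1747, 0.27]
ee_rot: [3.139, -0.001, 1.794]
force: [0.1, 0.3, -0.0]
opening: 0.999
grip_force: 0.0
sample_beaker {'pixel': [318.5, 188.0], 'confidence': 0.61} [0.5748 0.176  0.05  ]
shutter_knob {'pixel': [314.9, 106.5], 'confidence': 0.63} [0.5553 0.2518 0.144 ]
knobtop 841 [0.5565 0.2527] ((0.5566068291664124, 0.25269395112991333), 0.009863823652267456)
```

View pics/w4.png

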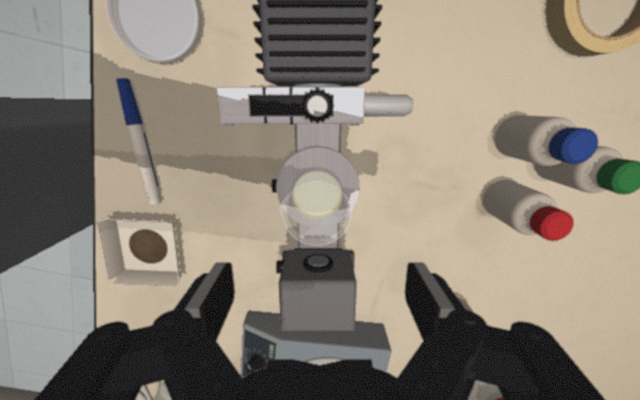

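The beaker stands upright in the middle of the stage (about (318,192)). The knob at (318,104) is still shut. Moving over the knob with the fingers part closed.

```bash
python3 -m pendant '[[[0.134,0,0],[0,0,0]],[[0.134,0,0],[0,0,0]],[[0.134,-0.002,0],[0,0,0]],[[0.132,-0.001,0],[0,0,0]],[[0,0,0],[0,0,0]],[[0,0,0],[0,0,0]],[[0,0,0],[0,0,0]]]' 50
python3 -m pendant '[[[0,0,0.1],[0,0,0]],[[0,0,0.1],[0,0,0]],[[0,0,0.1],[0,0,0]],[[0,0,0.08],[0,0,0]],[[0,0,0.05],[0,0,0]],[[0,0,0],[0,0,0]],[[0,0,0],[0,0,0]],[[0,0,0],[0,0,0]]]'
```

```text
clock: 14.17
tool_pos: [0.5562, 0.2518, 0.268]
ee_rot: [-3.14, 0.001, 1.794]
force: [0.9, 0.8, 0.7]
opening: 0.501
grip_force: 0.0
clock: 14.83
tool_pos: [0.5568, 0.2522, 0.205]
ee_rot: [3.141, 0.0, 1.794]
force: [0.6, 0.1, 0.2]
opening: 0.5
grip_force: 0.0
```

```bash
python3 -m pendant '[[[0,0,0],[0,0,0]],[[0,0,0],[0,0,0]],[[0,0,0],[0,0,0]],[[0,0,0],[0,0,0]],[[0,0,0],[0,0,0]],[[0,0,0],[0,0,0]],[[0,0,0],[0,0,0]],[[0,0,0],[0,0,0]],[[0,0,0],[0,0,0]],[[0,0,0],[0,0,0]]]' 0 40
```

```text
clock: 15.67
tool_pos: [0.5559, 0.2525, 0.2051]
ee_rot: [-3.141, -0.0, 1.794]
force: [-3.8, -2.1, 6.0]
opening: 0.197
grip_force: 38.9
```

```bash
python3 -m pendant '[[[0,-0.02,0],[0,0,0]],[[0,-0.02,0],[0,0,0]],[[0,-0.02,0],[0,0,0]],[[0,-0.02,0],[0,0,0]],[[0,-0.02,0],[0,0,0]],[[0,0,0],[0,0,0]],[[0,0,0],[0,0,0]],[[0,0,0],[0,0,0]]]'
python3 - <<'E'
from h import *
np.set_printoptions(precision=4,suppress=True)
s=telemetry.observe(); print(s['tool_pos'],s['force'])
a=np.array([.976,.217]); print('disp',(np.array([.5566,.2527])-s['tool_pos'][:2])@a)
P=cam('wrist');im,d=vision.capture('wrist'); save('w5.png',im)
for st in(0,.015,.018): print(proj('wrist',[.5566-.976*st,.2527-.217*st,.160],P))
for q in models.mark_of('wrist','shutter_knob'): print(q,atz('wrist',q['pixel'],.144,P))
E
```

```text
clock: 16.33
tool_pos: [0.5428, 0.2495, 0.2051]
ee_rot: [3.138, -0.0, 1.794]
force: [5.7, 1.3, 3.9]
opening: 0.201
grip_force: 39.4
[0.5428 0.2495 0.2051] [5.7475 1.2923 3.8921]
disp 0.014114806076384769
[348.9771 294.3123]
[315.5534 294.2439]
[308.8641 294.2302]
{'pixel': [317.9, 275.5], 'confidence': 0.57} [0.543  0.2494 0.144 ]
```

View pics/w5.png

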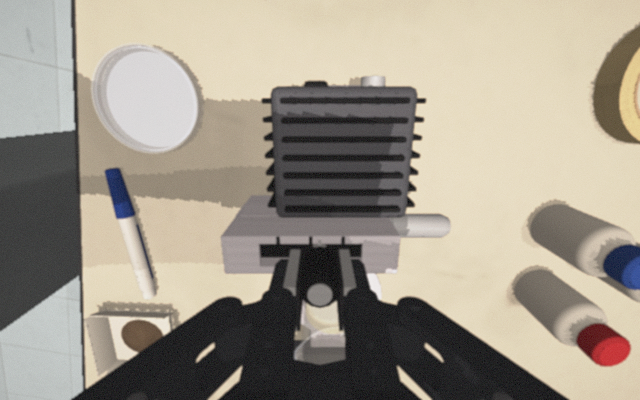

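The view shows the knob's top at (320,294), held between the pads about 13–14 mm out. The beaker is still standing behind it. I need about 4 mm more.

```bash
python3 -m pendant '[[[0,-0.013,0],[0,0,0]],[[0,-0.013,0],[0,0,0]],[[0,0,0],[0,0,0]],[[0,0,0],[0,0,0]],[[0,0,0],[0,0,0]],[[0,0,0],[0,0,0]]]'
python3 - <<'E'
from h import *
np.set_printoptions(precision=4,suppress=True)
s=telemetry.observe(); print(s['tool_pos'],s['force'])
a=np.array([.976,.217]); K=np.array([.5566,.2527]); print('disp tcp',(K-s['tool_pos'][:2])@a)
P=cam('wrist');im,d=vision.capture('wrist'); save('w6.png',cv2.resize(im[215:315,210:410],(800,400),interpolation=3))
p,r,t=P; v,u=np.mgrid[:400,:640]; c=np.stack([(u-p['cx'])/p['fx']*d,(v-p['cy'])/p['fy']*d,d],-1); X=(c-t)@r
k=K-.018*a
m=(d>0)&(abs(X[...,2]-.160)<.004)&(np.hypot(X[...,0]-k[0],X[...,1]-k[1])<.012)&(im.mean(2)>60)
q=X[m][:,:2]; print('knobtop',m.sum(),q.mean(0),'disp',(K-q.mean(0))@a, 'px',u[m].mean(),v[m].mean())
n=np.array([-.217,.976])
for st in(0,.018,.036):
  for yy in (-.012,.012): print(st,yy,(proj('wrist',[*(K-st*a+n*yy),.124],P)-[210,215])*4)
E
```

```text
clock: 16.93
tool_pos: [0.5393, 0.2487, 0.2051]
ee_rot: [3.138, -0.0, 1.794]
force: [7.3, 1.0, 2.8]
opening: 0.198
grip_force: 39.4
[0.5393 0.2487 0.2051] [7.329  1.0052 2.7609]
disp tcp 0.017773434035279922
knobtop 561 [0.5401 0.2484] disp 0.017017747084419468 px 319.11586452762924 295.7379679144385
0 -0.012 [553.4651 237.4579]
0 0.012 [559.7162  84.9437]
0.018 -0.012 [428.35   237.1963]
0.018 0.012 [428.8114  84.5785]
0.036 -0.012 [303.0913 236.9343]
0.036 0.012 [297.7495  84.2127]
```

View pics/w6.png

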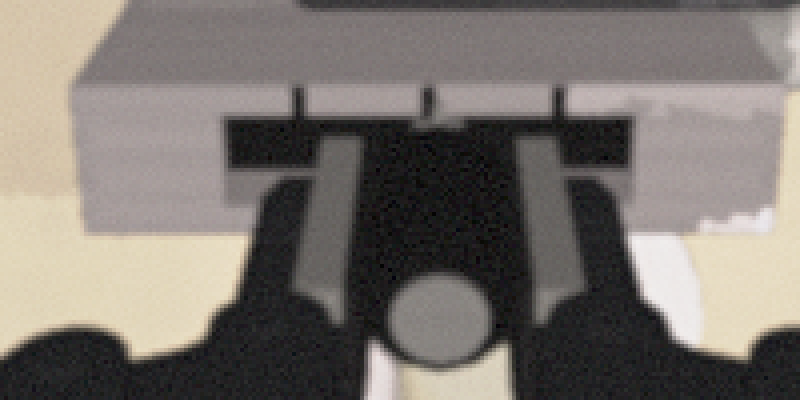

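The index lines at crop x = 298, 428 and 558 match the predicted open, half and shut marks. The knob's centre at x = 440 is about 17 mm out, so I add 0.9 mm.

```bash
python3 -m pendant '[[[0,-0.006,0],[0,0,0]],[[0,0,0],[0,0,0]],[[0,0,0],[0,0,0]],[[0,0,0],[0,0,0]],[[0,0,0],[0,0,0]],[[0,0,0],[0,0,0]],[[0,0,0],[0,0,0]]]'
python3 - <<'E'
from h import *
np.set_printoptions(precision=4,suppress=True)
a=np.array([.976,.217]); K=np.array([.5566,.2527])
s=telemetry.observe(); print(s['force'],'disp tcp',(K-s['tool_pos'][:2])@a)
P=cam('wrist');im,d=vision.capture('wrist')
p,r,t=P; v,u=np.mgrid[:400,:640]; c=np.stack([(u-p['cx'])/p['fx']*d,(v-p['cy'])/p['fy']*d,d],-1); X=(c-t)@r
k=K-.018*a
m=(d>0)&(abs(X[...,2]-.160)<.004)&(np.hypot(X[...,0]-k[0],X[...,1]-k[1])<.012)&(im.mean(2)>60)
q=X[m][:,:2]; print('knobtop',m.sum(),'disp',(K-q.mean(0))@a,'px',u[m].mean(),'half px',proj('wrist',[*k,.16],P))
vision.capture('side')
for q in models.mark_of('side','sample_beaker'): print(q,atz('side',q['pixel'],.05))
E
```

```text
clock: 17.57
tool_pos: [0.5385, 0.2485, 0.2052]
ee_rot: [3.137, -0.0, 1.794]
force: [7.2, 0.7, 1.2]
opening: 0.197
grip_force: 39.4
[7.2404 0.7116 1.2069] disp tcp 0.018594560014209564
knobtop 560 disp 0.017785975449324927 px 319.2625 half px [318.8006 294.1984]
{'pixel': [315.8, 317.6], 'confidence': 0.64} [ 0.5039 -0.3081  0.05  ]
{'pixel': [336.1, 176.1], 'confidence': 0.59} [0.5698 0.1795 0.05  ]
```

The knob is at 17.8 mm and the pull is about 7.2 N, against 7.5 N expected at half. The beaker is on the stage. Handing in.

```bash
python3 -c "from cell import arm; print(arm.sign_off())"
```

```text
the job is handed in; nothing more can be done
None
```

The job is handed in at about 17.7 s on the robot's clock: the beaker stands upright and released in the middle of the stage, and the gripper is holding the shutter at about half travel (17.8 mm measured against 18 mm).

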